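# Raise the eggs in the egg cooker and hold them up

## Task

Take the lid off the egg cooker by its knob and put it down flat on the middle of the round cork trivet. Then swing the cooker's spring-loaded cam lever up until it stands straight upright, where it lifts the egg rack highest, and finish while still holding the lever there: do not let it go. Keep the eggs in the rack and leave the jar, the mug and the shaker where they are.

Things in the scene. Friction and masses are not known exactly. Their poses are not given: they have to be found in the camera images.
- egg_cooker: fixed egg cooker: round steel pot (radius 78 mm, rim 100 mm high) on a plinth of radius 86 mm. Origin: centre of its underside, z up. Its -y axis points from pot to cam lever; its x axis is parallel to the lever's level hinge. On the -y side white cheeks reach 131 mm out, 68 mm high, and a follower shoe 154 mm out, top 77 mm high at rest, 101 mm raised.
- lid_knob (a point): centre of the knob of the loose steel lid (about 0.25 kg), z up. Knob: upright, round, radius 14 mm, 11 mm below and above this point; under it a thin neck, then the lid's low dome 24 mm below this point. The lid is 162 mm wide; under it a step 136 mm wide, 6 mm deep, drops loosely into the pot; the step's flat underside is 43 mm below this point
- trivet_top (a point): centre of the upper face of the round cork trivet, radius 85 mm, 8 mm thick, fixed flat on the worktop
- lever_arm: the cam lever (hub, cam, steel rod of radius 5 mm, black ball). Origin: on the hinge axis, 27 mm from the plane in which the ball swings
- lever_ball (a point): centre of the lever's black ball, radius 13 mm, 95 mm from the hinge axis; the rod runs straight from the ball to the hinge. It swings in a vertical plane that contains lever_pivot and is square to the cooker's x axis; nothing is within 25 mm of the ball on either side
- lever_pivot (a point): point on the lever's hinge axis in the plane in which the ball swings, fixed on the cooker at (27, -115, 58) mm in the cooker's frame. The hinge axis is level and parallel to the cooker's x axis
- lift_lever (a joint): angle of the cam lever, rad. 0: at rest, ball out along the cooker's -y, arm 0.22 rad (12.6 deg) above level. Grows as the ball rises; at 1.35 the arm is straight upright and the rack highest; beyond, it leans in over the pot and the rack sinks again (stop at 1.9). Spring and rack weight pull it back to 0 if let go: about 3 to 4 N at the ball all the way
- egg_rack (a joint): height of the egg rack above its rest position, m: 0 at rest, 0.024 at the cam's highest point. Driven only by the lever. Egg tops stand 12 mm below the rim at rest
- rack_center (a point): a point on the rack's axis, 26 mm above the plate that the eggs stand on; moves with the rack
- egg_a_mid (a point): a brown egg, 42 mm wide, 54 mm tall, 55 g, standing loose in a 14 mm high cup of the rack; the point is near its middle, 26 mm above its underside; leave it in its cup
- egg_b_mid (a point): a brown egg, 42 mm wide, 54 mm tall, 55 g, standing loose in a 14 mm high cup of the rack; the point is near its middle, 26 mm above its underside; leave it in its cup
- egg_c_mid (a point): a brown egg, 42 mm wide, 54 mm tall, 55 g, standing loose in a 14 mm high cup of the rack; the point is near its middle, 26 mm above its underside; leave it in its cup
- jar: glass jar with green lid, radius 38 mm, 120 mm tall, bystander. Origin: centre of underside
- mug: white mug, radius 38 mm, 90 mm tall, handle at its +y, bystander. Origin: centre of underside
- shaker: small blue ceramic salt shaker, radius 19 mm, 70 mm tall, bystander. Origin: centre of underside
Mind the look-alikes: they are no part of the job. What is shaped like the part that bears lid_knob but orange is not meant.

How it is judged:
By the outcome, as a careful person would: the job done as asked, in the order asked, and still so for the second after the job is handed in, while the arm keeps its last pose, push and grip.
It also fails if it takes over 54 s, if anything falls off the work surface, if the arm or the gripper's body presses on something with over 40 N, if the wrist force passes 120 N, or if a joint passes its speed limit or range.

## Robot

A 6-joint arm with a two-finger parallel gripper is mounted at the origin on the work surface. World frame = base frame: x ahead of the robot, y to its left, z up, the work surface at z = 0. Lengths are in m, angles in rad, forces in N, time in s.
With the tool pointing down it reaches from about 0.275 to 0.75 m from the base axis. Payload 10.2 kg.
Tool frame: the origin (TCP) lies midway between the tips of the shut fingers; the grasp point (between the pads) lies 19 mm behind it (bot.grasp_offset is the distance from the TCP to the grasp point, in m); z points along the fingers, y is the line along which they close (so a half turn about z gives the same grasp; the last joint's range is limited). The gripper opens to 88 mm and grips with 3 to 60 N. Pads are 18 mm wide; open, the fingers measure 123 mm over their backs; the gripper's body (75 mm by 187 mm) begins 45 mm behind the grasp point.
Start: joints at [-0.223, 0.313, 1.498, -0, 1.331, -0.223], TCP at [0.525, -0, 0.239] pointing down, gripper open.
Joint ranges: [-2.94, 2.94], [-0.97, 2.17], [0.19, 2.56], [-1.23, 4.37], [0.02, 3.11], [-2.88, 2.88]. Speed limits (rad/s): [2.39, 2.39, 3.01, 3.14, 3.14, 3.14].

## Interface

Orientations are given as a rotation vector (axis times angle).
In Python, from cell import bot gives the robot as it stands. Calls block until the motion is done:
- bot.reach(position, orientation): joint-space move of the TCP to a pose.
- bot.movel(position, ori=None, speed=0.15): straight line of the TCP; ori=None keeps the orientation; speed is the mean speed in m/s.
- bot.move_joints(angles): joint-space move.
- bot.open_gripper() and bot.close(force=None): open the fingers fully, or close them until they stop; force is the grip in N (None keeps the last).
- bot.wait(seconds).
- bot.ik(position, orientation): joint angles nearest the present ones, or None.
- bot.get_obs(): the state.
- bot.read_camera(name): name is "scene" or "side" or "wrist"; returns (picture, depth): 384x512x3 uint8, red, green, blue; 384x512 float32, m along the optical axis (not along the pixel's ray), 0 where there is no reading.
- bot.camera_model(name): a dict with "fx", "fy", "cx", "cy" (pixels), "rvec" (rotation vector, rad) and "tvec" (3), from world to camera coordinates, as OpenCV has them. Camera axes: x right, y down, z forward; pixel columns grow to the right and rows downward; lengths in m; the calibration is good to about 2 mm. A picture is of the moment at which its call begins: read the wrist's pose just before it. camera_model takes no time and is no camera call; for the wrist camera it gives the pose at the moment of the call.
A pose or a line that the arm cannot do raises bot.IKError and nothing moves.
- bot.job_done(): hands the job in; it is judged then, once.
The state is a dict: "t": time; "joints": joint angles; "joint_velocities": joint speeds; "effort": joint torques, N m; "ee_pos": TCP position; "tool_rot": TCP orientation; "ft_force": force on the tool from outside, world axes, zero at the start; "ft_torque": the same for the moment, N m; "width": opening from 0.0 (shut) to 1.0 (fully open); "grasp_force": force on a finger pad.
Only numpy, scipy, OpenCV 4.12 (cv2) and the standard library are available. Lean on these libraries where they do the work, as an engineer would, in place of code of your own. Each camera call takes 0.05 s, during which the arm holds its last target. There are 200 camera calls.

## Working session

There is one attempt and no reset: what is moved stays moved. The work goes in short steps, each a Python script; the robot and the scene stay as the last script left them, time stands still between calls to the robot, and variables do not carry over. Pictures are saved under pics/ and viewed, at most 10 in all, crops included, and the job is handed in when it is done.

```bash
mkdir -p pics; ls; cat > h.py <<'E'
import numpy as np, cv2
from scipy.spatial.transform import Rotation as R
from cell import bot
def cloud(name):
    m=bot.camera_model(name); im,d=bot.read_camera(name)
    return im,d,unproj(m,d)
def unproj(m,d):
    v,u=np.indices(d.shape)
    p=np.stack([(u-m['cx'])/m['fx']*d,(v-m['cy'])/m['fy']*d,d],-1)
    Rm=R.from_rotvec(np.ravel(m['rvec'])).as_matrix()
    return (p-np.ravel(m['tvec']))@Rm
def save(n,im): cv2.imwrite('pics/'+n,cv2.cvtColor(im,cv2.COLOR_RGB2BGR))
E
python3 - <<'E'
from h import *
for n in('scene','side'):
    im,d,P=cloud(n); save(n+'.png',im); np.savez('pics/'+n,im=im,d=d,P=P)
    m=bot.camera_model(n); print(n,-R.from_rotvec(np.ravel(m['rvec'])).as_matrix().T@np.ravel(m['tvec']))
print(bot.get_obs())
E
```

```text
pics
scene [ 1.23756061 -0.38913095  1.13137647]
side [ 0.08845251 -0.93692884  0.87734091]
{'t': 0.1, 'joints': array([-2.23385605e-01,  3.13375743e-01,  1.49834525e+00,  1.00527752e-05,
        1.33099429e+00, -2.23430702e-01]), 'joint_velocities': array([-8.64191180e-04, -1.34545766e-03, -3.22686467e-03, -1.17174653e-03,
        7.47773192e-05, -1.41939020e-05]), 'effort': array([ 3.19868399e-03, -4.02814186e+01, -2.52645475e+01,  6.95334817e-02,
        3.42543027e-02, -5.51177254e-05]), 'ee_pos': array([5.24785727e-01, 4.65514293e-05, 2.38233632e-01]), 'tool_rot': array([-2.22071855e+00, -2.22081338e+00,  9.26418037e-04]), 'ft_force': array([ 0.93976478, -0.06012349, -0.51145928]), 'ft_torque': array([-0.01932176, -0.02103225, -0.01865233]), 'grasp_force': 0.0, 'width': 0.9977727179588433}
```

View pics/scene.png

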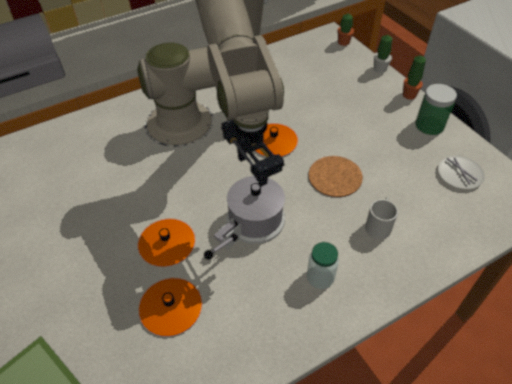

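View pics/side.png

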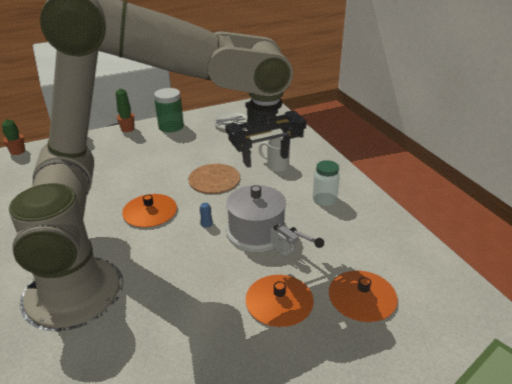

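Scene view candidates for the knob:
- The black knob on the steel lid of the pot, at (255,188).
- The knobs of the orange look-alike lids, at (165,235), (168,299) and (274,132).

I choose the steel one: (255,188) in scene, (256,191) in side. The lever ball is at (208,255) in scene and (319,243) in side. The trivet is at (336,176) in scene and (215,178) in side. The blue shaker is at (206,214) in side.

```bash
python3 - <<'E'
from h import *
S={n:np.load(f'pics/{n}.npz') for n in('scene','side')}
def sel(n,uv,r,f):
    im,P=S[n]['im'].astype(int),S[n]['P']; u,v=uv
    a=im[v-r:v+r+1,u-r:u+r+1].reshape(-1,3);p=P[v-r:v+r+1,u-r:u+r+1].reshape(-1,3)
    q=p[f(a,p)]; return q
dark=lambda a,p:(a.max(1)<75)
for n,k,b in(('scene',(255,188),(208,255)),('side',(256,191),(319,243))):
    C=-R.from_rotvec(np.ravel(bot.camera_model(n)['rvec'])).as_matrix().T@np.ravel(bot.camera_model(n)['tvec'])
    q=sel(n,k,9,lambda a,p:dark(a,p)&(p[:,2]>.115)&(p[:,2]<.165)); print(n,'knob',len(q),q.mean(0),q.min(0),q.max(0))
    q=sel(n,b,8,lambda a,p:dark(a,p)&(p[:,2]>.055)&(p[:,2]<.11))
    from scipy.optimize import least_squares
    f=least_squares(lambda c:np.linalg.norm(q-c,axis=1)-.013,q.mean(0)+.01*(q.mean(0)-C)/np.linalg.norm(q.mean(0)-C),loss='soft_l1',f_scale=.002)
    print(n,'ball',len(q),f.x)
    # knob circle from top face
    im,P=S[n]['im'].astype(int),S[n]['P']
    t=(336,176) if n=='scene' else (215,178)
    q=sel(n,t,34,lambda a,p:(a[:,0]-a[:,2]>45)&(p[:,2]>-.005)&(p[:,2]<.02)&(a[:,1]>70))
    (c,r)=cv2.minEnclosingCircle(q[:,:2].astype(np.float32)); print('trivet',len(q),c,r,q.mean(0),np.median(q[:,2]))
    # pot/lid points : grey, z .09-.125
    q=sel(n,k,40,lambda a,p:(np.ptp(a,1)<30)&(p[:,2]>.097)&(p[:,2]<.122)); (c,r)=cv2.minEnclosingCircle(q[:,:2].astype(np.float32)); print('lid',len(q),c,r)
a=S['scene']['im'];b=S['side']['im']
cv=lambda x:cv2.resize(cv2.cvtColor(x,cv2.COLOR_RGB2BGR),None,fx=4,fy=4,interpolation=2)
cv2.imwrite('pics/crop.png',np.hstack([cv(a[160:280,190:290]),cv(b[160:280,190+20:310+30])])[:, :800])
E
```

```text
scene knob 63 [0.51510838 0.01503067 0.13638431] [0.50292639 0.00387127 0.11528688] [0.52060095 0.03063107 0.14907872]
scene ball 71 [ 0.59118953 -0.17288654  0.07859111]
trivet 1738 (0.48919710516929626, 0.32187914848327637) 0.09025900810956955 [0.49119709 0.31637081 0.00755072] 0.007630626058501175
lid 1863 (0.504820704460144, 0.01987631805241108) 0.08206001669168472
side knob 75 [0.50025697 0.00974955 0.13750856] [0.48895052 0.00258839 0.11858616] [0.51429065 0.01755634 0.15142016]
side ball 67 [ 0.59006346 -0.17088032  0.07882483]
trivet 1178 (0.48480424284935, 0.3193016052246094) 0.09038301557302475 [0.48446142 0.31483292 0.0080203 ] 0.00802483889638745
lid 1609 (0.5026752948760986, 0.0210063848644495) 0.08436308801174164
```

View pics/crop.png

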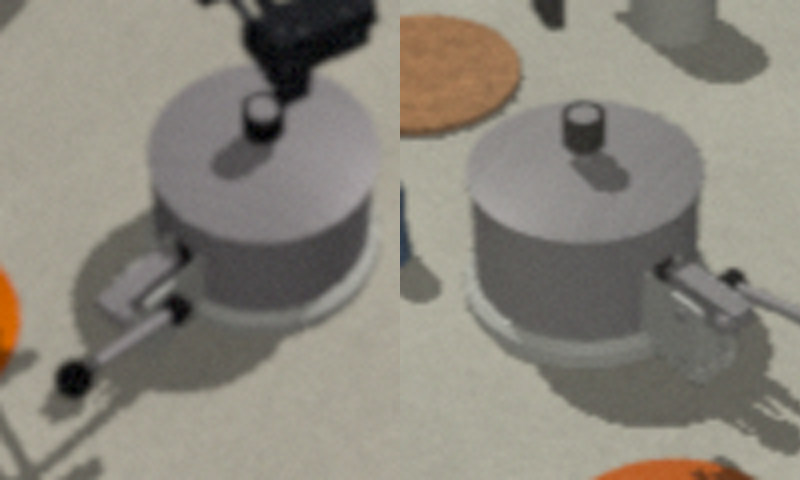

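The crop confirms the steel lid's dark knob on the pot. Its measured height is 0.137, as expected, and the ball is at 0.079, also as expected. Next I check the bystanders' clearances.

```bash
python3 - <<'E'
from h import *
S={n:np.load(f'pics/{n}.npz') for n in('scene','side')}
def st(n,u,v,w,h,f=None):
    p=S[n]['P'][v-h:v+h,u-w:u+w].reshape(-1,3); q=p[(p[:,2]>.02)&(p[:,2]<.14)]
    print(n,u,v,len(q),q.min(0).round(3),q.max(0).round(3))
st('scene',381,217,18,20);st('scene',322,263,18,24);st('side',206,214,9,14);st('side',277,153,14,18);st('side',326,183,16,24)
for y in(16.8,-20,0,30,60,90):
    a=np.deg2rad(y); yy=np.array([np.cos(a),np.sin(a),0]); z=np.array([0,0,-1.]); rv=R.from_matrix(np.c_[np.cross(yy,z),yy,z]).as_rotvec()
    print(y,[ (None if (j:=bot.ik(p,rv)) is None else np.round(j,2)) for p in([.505,.0195,.118],[.488,.3195,.034],[.5905,-.172,.06],[.563,-.083,.134])])
E
```

```text
scene 381 217 879 [0.67  0.265 0.02 ] [0.751 0.358 0.095]
scene 322 263 1114 [0.724 0.032 0.02 ] [0.797 0.105 0.126]
side 206 214 199 [0.368 0.093 0.02 ] [0.402 0.122 0.072]
side 277 153 450 [0.67  0.261 0.02 ] [0.744 0.354 0.094]
side 326 183 932 [0.716 0.03  0.02 ] [0.789 0.105 0.124]
16.8 [array([-0.19,  0.4 ,  1.71, -0.  ,  1.03, -0.49]), array([ 0.38,  0.67,  1.53, -0.  ,  0.95,  0.09]), array([-0.47,  0.69,  1.4 , -0.  ,  1.05, -0.77]), array([-0.35,  0.51,  1.5 , -0.  ,  1.14, -0.65])]
-20 [array([-0.19,  0.4 ,  1.71, -0.  ,  1.03,  0.16]), array([ 0.38,  0.67,  1.53, -0.  ,  0.95,  0.73]), array([-0.47,  0.69,  1.4 , -0.  ,  1.05, -0.12]), array([-0.35,  0.51,  1.5 , -0.  ,  1.14, -0.  ])]
0 [array([-0.19,  0.4 ,  1.71, -0.  ,  1.03, -0.19]), array([ 0.38,  0.67,  1.53, -0.  ,  0.95,  0.38]), array([-0.47,  0.69,  1.4 , -0.  ,  1.05, -0.47]), array([-0.35,  0.51,  1.5 , -0.  ,  1.14, -0.35])]
30 [array([-0.19,  0.4 ,  1.71,  0.  ,  1.03, -0.72]), array([ 0.38,  0.67,  1.53,  0.  ,  0.95, -0.14]), array([-0.47,  0.69,  1.4 , -0.  ,  1.05, -1.  ]), array([-0.35,  0.51,  1.5 ,  0.  ,  1.14, -0.88])]
60 [array([-0.19,  0.4 ,  1.71, -0.  ,  1.03, -1.24]), array([ 0.38,  0.67,  1.53, -0.  ,  0.95, -0.67]), array([-0.47,  0.69,  1.4 ,  0.  ,  1.05, -1.52]), array([-0.35,  0.51,  1.5 ,  0.  ,  1.14, -1.4 ])]
90 [array([-0.19,  0.4 ,  1.71, -0.  ,  1.03, -1.76]), array([ 0.38,  0.67,  1.53, -0.  ,  0.95, -1.19]), array([-0.47,  0.69,  1.4 ,  0.  ,  1.05, -2.04]), array([-0.35,  0.51,  1.5 ,  0.  ,  1.14, -1.92])]
```

```bash
cat >> h.py <<'E'
def down(deg):
    a=np.deg2rad(deg); y=np.array([np.cos(a),np.sin(a),0]); z=np.array([0,0,-1.])
    return R.from_matrix(np.c_[np.cross(y,z),y,z]).as_rotvec()
YAW=16.8
E
python3 - <<'E'
from h import *
for n,(u,v) in(('scene',(336,176)),('side',(215,178))):
    f=np.load(f'pics/{n}.npz'); a=f['im'].astype(int); m=((a[...,0]-a[...,2]>35)).astype(np.uint8)
    l=cv2.connectedComponents(m)[1]; m=(l==l[v,u]).astype(np.uint8)
    c=max(cv2.findContours(m,0,1)[0],key=cv2.contourArea)[:,0].astype(float)
    k=bot.camera_model(n); Rm=R.from_rotvec(np.ravel(k['rvec'])).as_matrix(); C=-Rm.T@np.ravel(k['tvec'])
    r=np.c_[(c[:,0]-k['cx'])/k['fx'],(c[:,1]-k['cy'])/k['fy'],np.ones(len(c))]@Rm
    q=C+r*((.007-C[2])/r[:,2])[:,None]; (cc,ax,an)=cv2.fitEllipse(q[:,:2].astype(np.float32)); print(n,cc,ax)
rv=down(YAW)
bot.reach([.505,.0195,.19],rv); bot.movel([.505,.0195,.119],speed=.1)
bot.close(30); o=bot.get_obs(); print(o['t'],o['width']*88,o['grasp_force'],o['ft_force'],o['ee_pos'])
E
```

```text
scene (0.4885084927082062, 0.31783175468444824) (0.16836223006248474, 0.1717822402715683)
side (0.4856230616569519, 0.3178085684776306) (0.16729144752025604, 0.1735929697751999)
2.2833 25.544543511803614 29.949646327004302 [ 0.67858537  0.71801851 -0.02509748] [0.50505925 0.01952664 0.11902493]
```

```bash
python3 - <<'E'
from h import *
bot.movel([.505,.0195,.25],speed=.12); bot.wait(.2)
o=bot.get_obs(); print(o['t'],o['width']*88,o['grasp_force'],o['ft_force'],o['ft_torque'],o['ee_pos'])
A,d,P=cloud('scene');B,d2,P2=cloud('side'); np.savez('pics/lift',P=P,P2=P2,A=A,B=B)
for p in(P,P2):
    q=p.reshape(-1,3); q=q[(q[:,2]>.215)&(q[:,2]<.262)&(np.hypot(q[:,0]-.505,q[:,1]-.0195)<.1)]
    (c,r)=cv2.minEnclosingCircle(q[:,:2].astype(np.float32)); A_=np.c_[q[:,:2]-c,np.ones(len(q))]; print(len(q),c,r,q.min(0),q.max(0))
save('lift.png',np.hstack([A[100:300,150:350],B[60:260,150:350]]).repeat(2,0).repeat(2,1))
E
```

```text
3.725 25.621524483663013 30.036624147905968 [ 0.16931906 -0.81337078 -3.29474467] [ 0.00087539 -0.06423641  0.00848097] [0.50488049 0.01952502 0.24960323]
1699 (0.5047616362571716, 0.015999697148799896) 0.08291798084974289 [ 0.42212343 -0.06292773  0.22915933] [0.58586613 0.09728088 0.26195771]
1534 (0.5028021931648254, 0.018572458997368813) 0.08201519399881363 [ 0.42270029 -0.06125404  0.22988284] [0.58297971 0.10021017 0.26174908]
```

View pics/lift.png

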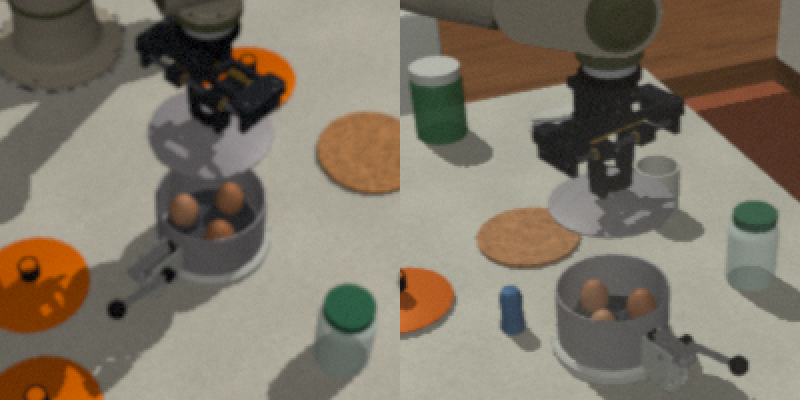

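The picture shows the steel lid held level at about (210,135), left half, and the three eggs still in the rack. I place it now.

```bash
python3 - <<'E'
from h import *
p=[.488,.3195]
bot.movel(p+[.2],speed=.18); bot.movel(p+[.045],speed=.12); bot.wait(.2)
f0=bot.get_obs()['ft_force'][2]
z=.038
while z>.0295:
    bot.movel(p+[z],speed=.03); o=bot.get_obs()
    if o['ft_force'][2]-f0>3: break
    z-=.001
print('touch',z,o['ft_force'],f0,o['ee_pos'])
bot.open_gripper(); bot.movel(p+[.12],speed=.15)
o=bot.get_obs(); print(o['t'],o['ee_pos'])
bot.reach([.5905,-.172,.17],down(YAW))
o=bot.get_obs(); print(o['t'],o['ee_pos'])
A,d,P=cloud('scene');B,d2,P2=cloud('side')
np.savez('pics/placed',P=P,P2=P2,A=A,B=B)
for q in(P,P2):
    q=q.reshape(-1,3); q=q[(q[:,2]>.012)&(q[:,2]<.07)&(np.hypot(q[:,0]-.487,q[:,1]-.318)<.1)]
    (c,r)=cv2.minEnclosingCircle(q[:,:2].astype(np.float32)); print(len(q),c,r,q.max(0))
    e=q[np.hypot(*(q[:,:2]-c).T)>.06]; s=np.linalg.lstsq(np.c_[e[:,:2]-c,np.ones(len(e))],e[:,2],rcond=None)[0]; print('plane',s)
save('placed.png',np.hstack([A,B]).repeat(1,0)[60:340,:][:, 100:900])
E
```

```text
touch 0.031999999999999994 [-3.589722   -2.17336976  7.41355992] -2.146654553473896 [0.48808242 0.31955915 0.03296835]
10.9417 [0.48757661 0.319317   0.11911412]
12.775 [ 0.59066828 -0.17097799  0.16987646]
1567 (0.4862586259841919, 0.31769388914108276) 0.08415171504020691 [0.57028621 0.39926413 0.06598279]
plane [-5.26687664e-05  1.08677853e-03  1.88065574e-02]
1092 (0.48791125416755676, 0.31884846091270447) 0.086851567029953 [0.56587979 0.40511807 0.06496419]
plane [-0.00298658  0.00637221  0.01923804]
```

View pics/placed.png

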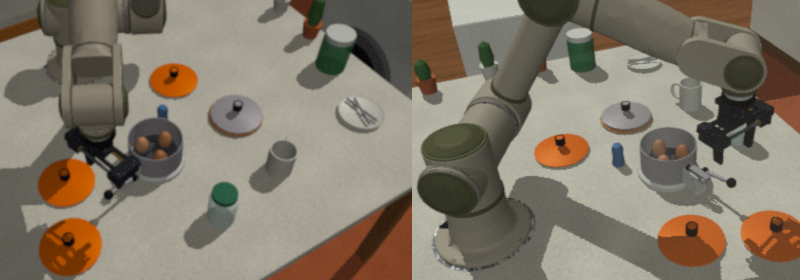

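The lid sits flat and centred on the trivet at (236,115), left half, and all three eggs are still in the rack. Now I grasp the ball.

```bash
python3 - <<'E'
from h import *
rv=down(YAW)
bot.movel([.5905,-.172,.0597],rv,speed=.08); o=bot.get_obs(); print(o['ee_pos'],o['ft_force'])
bot.close(30); bot.wait(.2); o=bot.get_obs(); print(o['t'],o['width']*88,o['grasp_force'],o['ft_force'],o['ee_pos'])
x=np.array([np.cos(np.deg2rad(YAW)),np.sin(np.deg2rad(YAW))])
print('across',o['ft_force'][:2]@x)
E
```

```text
[ 0.59075947 -0.17209585  0.060215  ] [ 0.0049794  -0.1201795  -0.26876989]
15.6 23.83401476576759 29.860025346279144 [ 5.31939313  2.24871872 -0.58032591] [ 0.59093627 -0.17190403  0.05984859]
across 5.7423099676839655
```

```bash
cat >> h.py <<'E'
def arcp(a):
    c,s=np.cos(np.deg2rad(YAW)),np.sin(np.deg2rad(YAW)); out=np.array([s,-c,0]); X=np.array([c,s,0])
    piv=np.array([.5905,-.172,0])-.095*np.cos(.22)*out+.0007*X; piv[2]=.058-.019
    return piv+.095*(np.cos(a)*out+np.sin(a)*np.array([0,0,1]))
E
python3 - <<'E'
from h import *
for i,a in enumerate(np.linspace(.22,np.pi/2,15)[1:]):
    bot.movel(arcp(a),speed=.06); o=bot.get_obs()
    if i%2: print(round(a,2),(o['ee_pos']-arcp(a)).round(4),o['ft_force'].round(1),round(o['width']*88,1),round(o['grasp_force'],1))
    if np.linalg.norm(o['ft_force'])>35: print('stop',a,o['ft_force']); break
bot.wait(.3); o=bot.get_obs(); print(o['t'],o['ft_force'],o['ft_torque'],o['width']*88,o['ee_pos'],arcp(a))
A,d,P=cloud('scene');B,d2,P2=cloud('side'); W,_=bot.read_camera('wrist')
np.savez('pics/up',P=P,P2=P2,A=A,B=B)
u=lambda x:cv2.resize(x,(400,400),interpolation=cv2.INTER_CUBIC)
save('up.png',np.hstack([u(A[150:290,170:310]),u(B[130:270,210:350])]))
E
```

```text
0.41 [-0.0001 -0.0002 -0.0003] [ 3.1 -1.5 -2.3] 23.9 30.0
0.61 [-0.0001 -0.0001 -0.0002] [ 1.1 -1.6 -2.9] 23.2 30.0
0.8 [-0.0002  0.     -0.0001] [-1.4 -2.  -3.8] 23.7 30.0
0.99 [-0.0002  0.0002 -0.0001] [-2.5 -1.7 -5.2] 23.8 30.1
1.18 [-0.0002  0.0002 -0.0001] [-3.2 -3.2 -5. ] 23.7 30.2
1.38 [-0.0002 -0.0001 -0.0001] [-3.8 -3.8 -4.4] 23.3 30.2
1.57 [-0.0002 -0.0003 -0.    ] [-4.5 -5.5 -5. ] 23.6 30.1
20.1 [-4.35617569 -5.29749085 -4.32262678] [-0.78322975  0.6036526  -0.02935695] 23.316693755270265 [ 0.56425042 -0.08352598  0.13397712] [ 0.56437391 -0.08304434  0.134     ]
```

View pics/up.png

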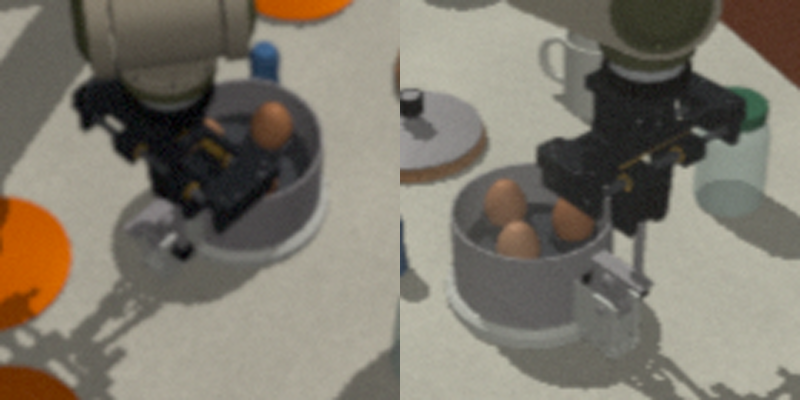

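The rod stands upright under the gripper at about (640,250), right half, and the eggs have risen in their cups. A quick numeric check of the tilt comes before handing in.

```bash
python3 - <<'E'
from h import *
f=np.load('pics/up.npz'); c,s=np.cos(np.deg2rad(YAW)),np.sin(np.deg2rad(YAW)); out=np.array([s,-c,0]);X=np.array([c,s,0])
piv=arcp(np.pi/2);piv[2]=.058
for n in('P','P2'):
    q=f[n].reshape(-1,3)-piv; l=np.c_[q@X,q@out,q[:,2]]
    m=(abs(l[:,0])<.011)&(abs(l[:,1])<.015)&(l[:,2]>.018)&(l[:,2]<.074); l=l[m]
    print(n,len(l)); 
    if len(l)>8: print(np.polyfit(l[:,2],l[:,1],1),l.mean(0))
    e=f['A' if n=='P' else 'B'].reshape(-1,3).astype(int); g=f[n].reshape(-1,3)
    g=g[(e[:,0]-e[:,2]>40)&(g[:,2]>.06)&(np.hypot(g[:,0]-.504,g[:,1]-.02)<.07)]; print('egg top',np.percentile(g[:,2],99))
a=bot.get_obs(); print(a['t'],a['ft_force'],a['grasp_force'])
E
```

```text
P 42
[0.03354795 0.00284605] [0.00162798 0.00427835 0.042694  ]
egg top 0.11157757589452452
P2 57
[0.01861159 0.00144641] [-0.00396321  0.00233831  0.04792177]
egg top 0.11184780069327364
20.25 [-3.89350701 -3.9444087  -4.48364319] 30.124049484729767
```

```bash
python3 -c "
from cell import bot
print(bot.job_done())"
```

```text
the job is handed in; nothing more can be done
None
```

The job is handed in: the lid sits flat on the middle of the trivet, the gripper is still holding the lever upright (within about 2° by the cameras), all three eggs are in the raised rack, and the jar, mug and shaker were not touched, at about 20 s on the robot's clock.

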